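Run along the lamp row and seat its lens caps

TASK

The five yellow lens caps in the arched row on the black panel have only been set in loosely. Without lifting anything or pulling a cap out, run your fingertips along the row from one end to the other (either end may be first), gently pressing each cap down until it is fully home on its metal ring before going on to the next. Leave the spare caps, the tape, the pen and everything else on the bench where they are.

Things in the scene. Friction and masses are not known exactly. Their poses are not given: they have to be found in the camera images.
- panel: rigid black tray, 360 (own x) x 460 (own y) x 30 mm, fixed face up on the bench; origin under its centre, on the bench top; own z up. Five metal rings (bezels, 43 mm across, 3 mm proud of the black face) lie on an arc of radius 145 mm about panel point x -85 mm, y 0, at -0.8, -0.4, 0, 0.4, 0.8 rad from own x, 58 mm apart: cap 1 (-y end) to cap 5. It bears up to 40 N of fingertip force.
- cap1_top (a point): middle of the dome top of yellow lens cap 1 (1 at the panel's -y end, 5 at its +y end). Hard plastic dome, 31 mm across, 11 mm high, on a flange 36 mm across, 3 mm thick; a white barrel below goes into the lampholder. Pressed home, the flange rests on the metal ring and the dome top is 17 mm above the black face, 47 mm above the bench; at the start 3.5 to 6.5 mm higher.
- cap1 (a joint): how far cap 1 is pressed in, m: 0.012 = fully home (flange on the ring, a hard stop); less = standing that much proud (0.0055 to 0.0085 at the start). Slides straight down, a stiff push fit of about 4 N, no spring, stays where left. It also goes down when a fingertip is slid sideways over its dome.
- cap2_top (a point): middle of the dome top of yellow lens cap 2 (1 at the panel's -y end, 5 at its +y end). Hard plastic dome, 31 mm across, 11 mm high, on a flange 36 mm across, 3 mm thick; a white barrel below goes into the lampholder. Pressed home, the flange rests on the metal ring and the dome top is 17 mm above the black face, 47 mm above the bench; at the start 3.5 to 6.5 mm higher.
- cap2 (a joint): how far cap 2 is pressed in, m: 0.012 = fully home (flange on the ring, a hard stop); less = standing that much proud (0.0055 to 0.0085 at the start). Slides straight down, a stiff push fit of about 4 N, no spring, stays where left. It also goes down when a fingertip is slid sideways over its dome.
- cap3_top (a point): middle of the dome top of yellow lens cap 3 (1 at the panel's -y end, 5 at its +y end). Hard plastic dome, 31 mm across, 11 mm high, on a flange 36 mm across, 3 mm thick; a white barrel below goes into the lampholder. Pressed home, the flange rests on the metal ring and the dome top is 17 mm above the black face, 47 mm above the bench; at the start 3.5 to 6.5 mm higher.
- cap3 (a joint): how far cap 3 is pressed in, m: 0.012 = fully home (flange on the ring, a hard stop); less = standing that much proud (0.0055 to 0.0085 at the start). Slides straight down, a stiff push fit of about 4 N, no spring, stays where left. It also goes down when a fingertip is slid sideways over its dome.
- cap4_top (a point): middle of the dome top of yellow lens cap 4 (1 at the panel's -y end, 5 at its +y end). Hard plastic dome, 31 mm across, 11 mm high, on a flange 36 mm across, 3 mm thick; a white barrel below goes into the lampholder. Pressed home, the flange rests on the metal ring and the dome top is 17 mm above the black face, 47 mm above the bench; at the start 3.5 to 6.5 mm higher.
- cap4 (a joint): how far cap 4 is pressed in, m: 0.012 = fully home (flange on the ring, a hard stop); less = standing that much proud (0.0055 to 0.0085 at the start). Slides straight down, a stiff push fit of about 4 N, no spring, stays where left. It also goes down when a fingertip is slid sideways over its dome.
- cap5_top (a point): middle of the dome top of yellow lens cap 5 (1 at the panel's -y end, 5 at its +y end). Hard plastic dome, 31 mm across, 11 mm high, on a flange 36 mm across, 3 mm thick; a white barrel below goes into the lampholder. Pressed home, the flange rests on the metal ring and the dome top is 17 mm above the black face, 47 mm above the bench; at the start 3.5 to 6.5 mm higher.
- cap5 (a joint): how far cap 5 is pressed in, m: 0.012 = fully home (flange on the ring, a hard stop); less = standing that much proud (0.0055 to 0.0085 at the start). Slides straight down, a stiff push fit of about 4 N, no spring, stays where left. It also goes down when a fingertip is slid sideways over its dome.
- tape_roll: a roll of cream tape lying flat on the panel, 84 mm across, 24 mm high; origin under its centre. Leave it alone.
- spare_red: a loose red spare lens cap standing on the panel, 36 mm across, 30 mm high, not in any bezel; origin under its centre. Leave it alone.
- spare_green: a loose green spare lens cap standing on the panel, 36 mm across, 30 mm high, not in any bezel; origin under its centre. Leave it alone.
- marker: a white marker pen with blue cap lying on the panel, 130 mm long, 14 mm high; origin under its centre, long axis its own x. Leave it alone.
- screwdriver: a screwdriver, 190 mm long, lying on the bench to the robot's right. Leave it alone.
- glue: a white glue bottle 52 mm across, 140 mm tall, on the bench to the robot's right; origin under its centre. Leave it alone.
- mug: a white mug 82 mm across, 95 mm tall, on the bench to the robot's left; origin under its centre. Leave it alone.

How it is judged:
On the way, in this order (a step that is already met when the one before it is completed fails the run):
1. the first cap of the row, counted from the end where the work began, is pressed home, after those before it (value of joint any of cap1, cap5 above 0.0105 m), for 0.1 s.
2. the second cap of the row, counted from the end where the work began, is pressed home, after those before it ((value of joint each of cap1, cap2 above 0.0105 m or value of joint each of cap5, cap4 above 0.0105 m)), for 0.1 s.
3. the third cap of the row, counted from the end where the work began, is pressed home, after those before it ((value of joint each of cap1, cap2, cap3 above 0.0105 m or value of joint each of cap5, cap4, cap3 above 0.0105 m)), for 0.1 s.
4. the fourth cap of the row, counted from the end where the work began, is pressed home, after those before it ((value of joint each of cap1, cap2, cap3, cap4 above 0.0105 m or value of joint each of cap5, cap4, cap3, cap2 above 0.0105 m)), for 0.1 s.
5. the fifth cap of the row, counted from the end where the work began, is pressed home, after those before it (value of joint each of cap1, cap2, cap3, cap4, cap5 above 0.0105 m), for 0.1 s.
At the end, for the whole second after the job is handed in: all five yellow caps are home (flange within 1.5 mm of its bezel), and every loose thing is within 15 mm of where it stood (all of step 5 and distance of each of tape_roll, spare_red, spare_green, marker, screwdriver, glue, mug from where it was at the start of the episode below 0.015 m); the robot touches nothing.
It fails at once if the panel or a cap is pressed with more than 40 N (contact force between the fingers and panel above 40 N).
It fails at once if the panel is hit or pressed with a part of the arm other than the fingers (contact force between the arm and panel above 2 N).
It fails at once if a cap of the row is pulled up out of its lampholder (value of joint any of cap1, cap2, cap3, cap4, cap5 below 0.004 m).
It fails at once if a loose thing (spare caps, tape, pen, screwdriver, glue, mug) is pushed or lifted more than 15 mm from its place (distance of any of tape_roll, spare_red, spare_green, marker, screwdriver, glue, mug from where it was at the start of the episode above 0.015 m).
It also fails if it takes over 54 s, if anything falls off the work surface, if the arm or the gripper's body presses on something with over 40 N, if the wrist force passes 120 N, or if a joint passes its speed limit or range.

ROBOT

A 7-joint arm with a two-finger parallel gripper is mounted at the origin on the work surface. World frame = base frame: x ahead of the robot, y to its left, z up, the work surface at z = 0. Lengths are in m, angles in rad, forces in N, time in s.
With the tool pointing down it reaches from about 0.425 to 0.825 m from the base axis. Payload 3.6 kg.
Tool frame: the origin (TCP) lies between the finger pads; the fingertips stand 25 mm ahead of it and the grasp point (between the pads) lies 6 mm ahead of it (manip.finger_overhang is the distance from the TCP to the fingertips, in m); z points along the fingers, y is the direction in which the jaws open and shut (so a half turn about z gives the same grasp; the last joint's range is limited). The gripper opens to 93 mm and grips with 3 to 60 N. Pads are 15 mm wide; open, the fingers measure 128 mm over their backs; the gripper's body (75 mm by 188 mm) begins 65 mm behind the grasp point.
Start: joints at [-0.026, 0.615, -0.013, 1.423, 0.008, 1.103, -0.04], TCP at [0.65, 0, 0.244] pointing down, gripper open.
Joint ranges: [-3.12, 3.12], [-0.3, 2.06], [-1.34, 1.32], [0.26, 2.42], [-1.36, 4.5], [0.01, 1.98], [-2.84, 2.84]. Speed limits (rad/s): [2.79, 2.79, 3.14, 3.14, 3.14, 3.14, 3.14].

INTERFACE

Orientations are given as a unit quaternion [w, x, y, z].
In Python, from station import manip gives the robot as it stands.
- The arm moves only by the tool carry_out, never from a script. Its argument "steps" is a list of rows, each an object with "slide": the shift along the tool's x, y, z in cm, a list of three; "roll": the turn about the tool's z in rad. A call has 1 to 12 rows; each row is the pose to reach, as a shift and turn from the pose measured when the call began, along the tool's axes at that moment; what a row does not reach only later rows make up. A row lasts 1/10 s, in which the tool goes at most 50 mm and 8.59 degrees, less where a joint would pass 70% of its speed; a pose out of reach is approached as far as the arm can. A call with a gripper value outside its range is refused whole. "claw" is the finger opening in cm, from 0 to 9.3, set as the call begins (left out, the last holds). The fingers move at their own pace and stop on an object; "newtons" is the grip in N (left out, the last holds). Time passes only in rows, so rows that repeat a pose let the fingers close. It gives the time, the measured TCP pose, the force and the opening at its end, in the units of the state.
- manip.sense(): the state, without advancing time (a new reading comes with each control period).
- manip.snapshot(name): name is "scene" or "side" or "wrist"; returns a dict with "pixels" (480x640x3 uint8, red, green, blue), "range_z" (480x640 float32, m along the optical axis (not along the pixel's ray), 0 where there is no reading), "intrinsics" (3x3 intrinsics, pixels), "rvec" (rotation vector, rad) and "tvec" (3), from world to camera coordinates, as OpenCV has them; the wrist camera has in their place "mount" (4x4, takes a point from camera to tool coordinates, whose origin is the TCP and whose axes are the flange's). Camera axes: x right, y down, z forward; pixel columns grow to the right and rows downward; lengths in m; the calibration is good to about 2 mm. The wrist camera is an equidistant fisheye: a pixel r from the principal point sees the ray r / f radians off the axis. A picture is of the moment at which its call begins: read the wrist's pose just before it.
- manip.sign_off(): hands the job in, once; it reports no verdict.
The state is a dict: "clock": time; "qpos": joint angles; "joint_velocities": joint speeds; "joint_torque": joint torques, N m; "position": TCP position; "tool_rot": TCP orientation; "ft_force": force on the tool from outside, world axes, zero at the start; "torque": the same for the moment, N m; "opening": finger opening in m.
Only numpy, scipy, OpenCV 4.12 (cv2) and the standard library are available. Lean on these libraries where they do the work, as an engineer would, in place of code of your own. Each camera call takes 0.05 s, during which the arm holds its last target.

## Working session

There is one attempt and no reset: what is moved stays moved. The work goes in short steps, Python scripts to look and compute and a tool call to move; the robot and the scene stay as the last step left them, time stands still between calls to the robot, and variables do not carry over. Pictures are saved under pics/ and viewed, and the job is handed in when it is done.

Besides the shell and the picture viewer there is one more tool, called after "Request:" in YAML: its name, and indented under it one key for each argument. carry_out: Moves the arm, as the interface text tells. Its arguments: {"type":"object","properties":{"steps":{"type":"array"},"claw":{"type":"number"},"newtons":{"type":"number"}},"required":["steps"]}

```bash
mkdir -p pics; ls; python3 - <<'E'
from station import manip
import cv2,numpy as np
s=manip.sense();print(s)
print(manip.finger_overhang)
for n in("scene","side","wrist"):
    d=manip.snapshot(n);np.savez(f"{n}0.npz",**d)
    cv2.imwrite(f"pics/{n}0.png",d["pixels"][:,:,::-1])
    print(n,d["intrinsics"],d.get("mount"),d.get("tvec"))
E
```

```text
pics
{'clock': 0.0, 'qpos': array([-0.02648528,  0.61593296, -0.01260539,  1.42490319,  0.00808661,
        1.10340188, -0.04042502]), 'joint_velocities': array([ 0.001546  ,  0.00110208,  0.00181981, -0.00016587, -0.00038505,
       -0.00074178,  0.00035269]), 'joint_torque': array([ 5.37042069e-04, -4.58937871e+01,  2.08912762e-01, -1.65743172e+01,
       -6.11085235e-02,  2.03703978e-02,  2.53581929e-04]), 'position': array([ 6.49264656e-01, -2.37353334e-06,  2.42470794e-01]), 'tool_rot': array([-0.00090608,  0.70710202,  0.70711036, -0.00092904]), 'ft_force': array([ 0.57428496, -0.58788495, -0.33369176]), 'torque': array([ 0.02780392,  0.00449321, -0.01569245]), 'opening': 0.0933880545777912}
0.025
scene [[618.98898548   0.         333.67939176]
 [  0.         618.98898548 235.91963852]
 [  0.           0.           1.        ]] None [ 0.36095718 -0.25915746  1.95242806]
side [[540.88295305   0.         322.02248482]
 [  0.         540.88295305 234.60130641]
 [  0.           0.           1.        ]] None [-0.55870976  0.0687552   1.3760462 ]
wrist [[371.64829954   0.         328.17373516]
 [  0.         371.64829954 248.2732591 ]
 [  0.           0.           1.        ]] [[ 3.58548156e-04 -9.65239284e-01 -2.61367549e-01  7.21346986e-02]
 [ 9.99998464e-01 -1.02268130e-04  1.74949348e-03 -6.29117373e-04]
 [-1.71540940e-03 -2.61367775e-01  9.65237765e-01 -1.40378674e-01]
 [ 0.00000000e+00  0.00000000e+00  0.00000000e+00  1.00000000e+00]] None
```

View pics/scene0.png

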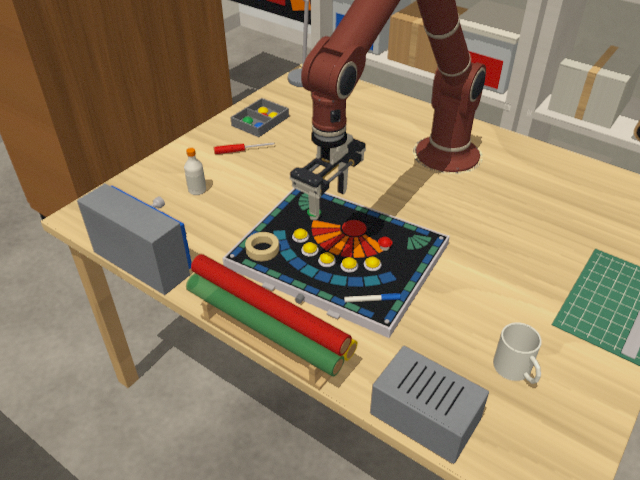

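View pics/side0.png

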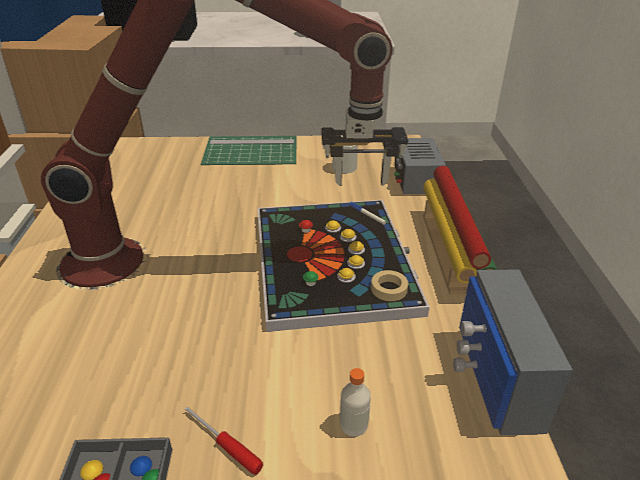

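View pics/wrist0.png

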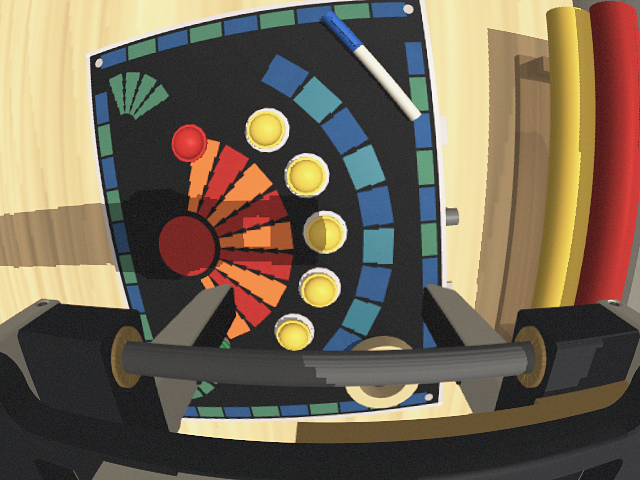

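The wrist view shows five yellow caps in an arc, from (267,130) to (294,333), with the tape near (383,372), the red spare at (189,142) and the pen top right. I'll measure the caps next.

```bash
cat > h.py <<'E'
import numpy as np,cv2
from scipy.spatial.transform import Rotation as R
def ray(n,d,uv,st=None):
    K=d["intrinsics"];uv=np.atleast_2d(uv).astype(float)
    x=(uv-[K[0,2],K[1,2]])/K[0,0]
    if n=="wrist":
        r=np.linalg.norm(x,axis=1)[:,None]
        v=np.hstack([x/r*np.sin(r),np.cos(r)])
        q=st["tool_rot"];Rt=R.from_quat(np.r_[q[1:],q[0]]).as_matrix()
        M=d["mount"];return Rt@M[:3,3]+st["position"],v@M[:3,:3].T@Rt.T
    v=np.hstack([x,np.ones((len(x),1))])
    Rc=cv2.Rodrigues(np.array(d["rvec"],float))[0]
    return -Rc.T@np.ravel(d["tvec"]),v@Rc
def plane(o,v,z): return o+v*((z-o[2])/v[:,2])[:,None]
def blobs(d,lo,hi,amin=20,amax=5000):
    h=cv2.cvtColor(np.ascontiguousarray(d["pixels"]),cv2.COLOR_RGB2HSV)
    m=cv2.inRange(h,lo,hi)
    m=cv2.morphologyEx(m,cv2.MORPH_CLOSE,np.ones((3,3)))
    n,l,s,c=cv2.connectedComponentsWithStats(m)
    return [(c[i],s[i]) for i in range(1,n) if amin<s[i,4]<amax]
def panelfit(P):
    # P ordered 1..5, 2D rigid fit
    a=np.array([-.8,-.4,0,.4,.8]);Q=np.c_[-.085+.145*np.cos(a),.145*np.sin(a)]
    cq,cp=Q.mean(0),P.mean(0);H=(Q-cq).T@(P-cp)
    th=np.arctan2(H[0,1]-H[1,0],H[0,0]+H[1,1])
    Rm=np.array([[np.cos(th),-np.sin(th)],[np.sin(th),np.cos(th)]])
    t=cp-Rm@cq;return th,t,Q@Rm.T+t
E
python3 - <<'E'
from h import *
st={"position":np.array([6.49264656e-01,-2.37e-06,2.4247e-01]),"tool_rot":np.array([-0.00090608,0.70710202,0.70711036,-0.00092904])}
box={"wrist":(230,350,100,360),"scene":(285,385,220,280),"side":(320,370,215,290)}
for n in box:
    d=dict(np.load(n+"0.npz"));b=box[n]
    B=[x for x in blobs(d,(20,130,60),(34,255,255)) if b[0]<x[0][0]<b[1] and b[2]<x[0][1]<b[3]]
    uv=np.array([x[0] for x in B]);print(n,[(x[0].round(1).tolist(),x[1][2:].tolist()) for x in B])
    z=.048
    o,v=ray(n,d,uv,st);P=plane(o,v,z);P=P[np.argsort(P[:,1])]
    print(P.round(4).tolist())
    if len(P)==5:
        th,t,F=panelfit(P[:,:2]);print("fit",th,t,((P[:,:2]-F)*1000).round(1).tolist());print(F.round(4).tolist())
    for nm,lo,hi in (("red",(0,200,150),(5,255,255)),("green",(50,100,60),(75,255,255))):
        pass
E
```

```text
wrist [([265.3, 129.5], [38, 37, 1082]), ([305.4, 175.6], [38, 38, 1118]), ([324.3, 233.5], [36, 36, 1031]), ([318.9, 290.0], [35, 35, 947]), ([293.0, 334.9], [33, 31, 833])]
[[0.6129, -0.1101, 0.048], [0.6397, -0.0604, 0.048], [0.6452, -0.0044, 0.048], [0.6283, 0.0491, 0.048], [0.5924, 0.0916, 0.048]]
fit 0.10288375013820411 [ 0.58606469 -0.01070468] [[0.3, 2.5], [-0.4, 1.5], [-0.6, 0.1], [-0.3, -1.4], [1.1, -2.8]]
[[0.6127, -0.1125], [0.6402, -0.0619], [0.6457, -0.0045], [0.6286, 0.0504], [0.5913, 0.0944]]
scene [([300.0, 233.1], [15, 11, 124]), ([309.5, 247.0], [15, 11, 129]), ([326.6, 257.3], [16, 12, 133]), ([348.9, 262.4], [16, 12, 141]), ([372.2, 261.5], [16, 12, 140])]
[[0.6175, -0.1129, 0.048], [0.6455, -0.0616, 0.048], [0.6507, -0.0052, 0.048], [0.6333, 0.0495, 0.048], [0.5976, 0.0938, 0.048]]
fit 0.09939254279943673 [ 0.59126959 -0.01102722] [[0.0, 0.0], [0.3, 0.8], [-0.3, -0.1], [-0.7, -0.5], [0.7, -0.2]]
[[0.6175, -0.1129], [0.6452, -0.0624], [0.651, -0.0051], [0.634, 0.05], [0.5969, 0.0941]]
side [([332.6, 224.5], [14, 10, 105]), ([347.8, 233.1], [15, 10, 106]), ([356.2, 245.6], [15, 10, 117]), ([355.8, 259.8], [15, 11, 126]), ([346.1, 272.9], [16, 11, 137])]
[[0.6112, -0.1213, 0.048], [0.6383, -0.0717, 0.048], [0.6442, -0.0137, 0.048], [0.627, 0.042, 0.048], [0.5898, 0.0829, 0.048]]
fit 0.10450562234980551 [ 0.58445073 -0.020316  ] [[-0.1, 0.8], [-0.4, -0.3], [0.1, 0.4], [0.2, 1.1], [0.2, -1.9]]
[[0.6112, -0.1221], [0.6386, -0.0714], [0.6441, -0.0141], [0.6268, 0.0409], [0.5895, 0.0848]]
```

```bash
python3 - <<'E'
from h import *
st={"position":np.array([6.49264656e-01,-2.37e-06,2.4247e-01]),"tool_rot":np.array([-0.00090608,0.70710202,0.70711036,-0.00092904])}
box={"wrist":(230,350,100,360),"scene":(285,385,220,280),"side":(320,370,215,290)}
RA=[]
for n in box:
    d=dict(np.load(n+"0.npz"));b=box[n]
    B=[x for x in blobs(d,(20,130,60),(34,255,255)) if b[0]<x[0][0]<b[1] and b[2]<x[0][1]<b[3]]
    uv=np.array([x[0] for x in B]);o,v=ray(n,d,uv,st);P=plane(o,v,.048);i=np.argsort(P[:,1]);RA.append((o,v[i],P[i]))
    # depth points
    if 1:
        ax=np.array([0,0,1.])
        oz,vz=ray(n,d,[[d["intrinsics"][0,2]+.01,d["intrinsics"][1,2]]],st)
        for u in uv[[0,2,4]].round().astype(int):
            yy,xx=np.mgrid[u[1]-3:u[1]+4,u[0]-3:u[0]+4];q=np.c_[xx.ravel(),yy.ravel()]
            dz=d["range_z"][q[:,1],q[:,0]];_,vv=ray(n,d,q,st)
            cz=vv@vz[0]/np.linalg.norm(vz);W=o+vv*(dz/cz)[:,None];W=W[dz>0]
            print(n,u,np.median(W,0).round(4),W[:,2].max().round(4))
    # panel frame depth
for a in ((0,1),(0,2),(1,2),(0,1,2)):
  out=[]
  for k in range(5):
    A=np.zeros((3,3));bb=np.zeros(3)
    for j in a:
        o,v,_=RA[j];w=v[k]/np.linalg.norm(v[k]);M=np.eye(3)-np.outer(w,w);A+=M;bb+=M@o
    out.append(np.linalg.solve(A,bb))
  out=np.array(out);th,t,F=panelfit(out[:,:2]);print(a,out.round(4).tolist(),th.round(4),t.round(4),((out[:,:2]-F)*1000).round(1).tolist())
E
```

```text
wrist [265 129] [0.5924 0.092  0.0496] 0.0514
wrist [324 234] [ 0.6449 -0.0041  0.0516] 0.0533
wrist [293 335] [ 0.6131 -0.1089  0.0505] 0.0527
scene [300 233] [ 0.6187 -0.1115  0.0509] 0.0572
scene [327 257] [ 0.6519 -0.0034  0.05  ] 0.0573
scene [372 262] [0.5988 0.0942 0.0484] 0.056
side [333 224] [0.5908 0.0844 0.0487] 0.0542
side [356 246] [ 0.6432 -0.0156  0.0493] 0.0575
side [346 273] [ 0.6107 -0.1223  0.0487] 0.0545
(0, 1) [[0.6125, -0.1152, 0.0419], [0.6399, -0.0643, 0.0416], [0.6457, -0.007, 0.0426], [0.6285, 0.0478, 0.0432], [0.5919, 0.0914, 0.0423]] 0.1008 [ 0.5861 -0.0133] [[0.1, -0.1], [-0.1, 0.3], [-0.1, 0.2], [-0.2, -0.0], [0.3, -0.4]]
(0, 2) [[0.6121, -0.1135, 0.0416], [0.6394, -0.063, 0.0413], [0.6451, -0.0058, 0.0422], [0.6278, 0.0488, 0.0432], [0.5908, 0.0921, 0.0416]] 0.1037 [ 0.5854 -0.0122] [[-0.0, 0.5], [-0.1, 0.3], [0.0, 0.2], [-0.1, -0.2], [0.2, -0.8]]
(1, 2) [[0.6123, -0.1162, 0.0433], [0.6397, -0.0652, 0.0424], [0.6456, -0.008, 0.0432], [0.6283, 0.0472, 0.0436], [0.591, 0.0908, 0.0419]] 0.1028 [ 0.5858 -0.0142] [[-0.0, -0.2], [-0.2, 0.1], [0.1, 0.0], [0.1, 0.2], [-0.0, -0.1]]
(0, 1, 2) [[0.6124, -0.1149, 0.0424], [0.6397, -0.0641, 0.0418], [0.6455, -0.0069, 0.0428], [0.6282, 0.0479, 0.0435], [0.5912, 0.0914, 0.0419]] 0.1028 [ 0.5858 -0.0132] [[-0.0, 0.1], [-0.2, 0.3], [0.0, 0.1], [-0.0, -0.0], [0.1, -0.5]]
```

```bash
python3 - <<'E'
from h import *
st={"position":np.array([6.49264656e-01,-2.37e-06,2.4247e-01]),"tool_rot":np.array([-0.00090608,0.70710202,0.70711036,-0.00092904])}
def pr(n,uv,z):
    d=dict(np.load(n+"0.npz"));o,v=ray(n,d,uv,st);print(n,z,plane(o,v,z).round(3).tolist())
pr("side",[[389,284],[371,284],[408,284],[389,272],[389,294]],.054)
pr("scene",[[263,247],[245,245],[280,248],[263,235],[262,260]],.054)
pr("wrist",[[383,340],[383,408],[345,372],[419,372]],.054)
pr("side",[[311,276],[306,224]],.055)
pr("scene",[[385,243],[349,345]],.055)
pr("wrist",[[189,142],[417,118],[330,17]],.055)
pr("scene",[[346,345]],.1)
a=np.array([-.8,-.4,0,.4,.8]);Q=np.c_[-.085+.145*np.cos(a),.145*np.sin(a)];th=.1028
print((Q@np.array([[np.cos(th),np.sin(th)],[-np.sin(th),np.cos(th)]])+[.5858,-.0132]).round(4))
E
```

```text
side 0.054 [[0.705, -0.171, 0.054], [0.664, -0.17, 0.054], [0.748, -0.172, 0.054], [0.711, -0.128, 0.054], [0.7, -0.205, 0.054]]
scene 0.054 [[0.718, -0.151, 0.054], [0.739, -0.192, 0.054], [0.696, -0.115, 0.054], [0.684, -0.18, 0.054], [0.756, -0.123, 0.054]]
wrist 0.054 [[0.704, -0.113, 0.054], [0.711, -0.203, 0.054], [0.666, -0.152, 0.054], [0.746, -0.155, 0.054]]
side 0.055 [[0.529, -0.139, 0.055], [0.519, 0.077, 0.055]]
scene 0.055 [[0.528, 0.088, 0.055], [0.848, 0.195, 0.055]]
wrist 0.055 [[0.522, 0.084, 0.055], [0.727, 0.103, 0.055], [0.65, 0.195, 0.055]]
scene 0.1 [[0.882, 0.209, 0.1]]
[[ 0.6124 -0.115 ]
 [ 0.6399 -0.0644]
 [ 0.6455 -0.007 ]
 [ 0.6283  0.048 ]
 [ 0.5911  0.0919]]
```

Request:
carry_out:
  claw: 0
  newtons: 20
  steps:
    - {"slide": [0,0,0],"roll": 0}
    - {"slide": [0,0,0],"roll": 0}
    - {"slide": [0,0,0],"roll": 0}
    - {"slide": [0,0,0],"roll": 0}
    - {"slide": [0,0,0],"roll": 0}
    - {"slide": [0,0,0],"roll": 0}

```text
clock: 0.75
position: [0.6495, 0.0, 0.2428]
tool_rot: [-0.001, 0.707, 0.707, -0.001]
ft_force: [0.1, 0.2, 0.3]
opening: 0.0497
```

Request:
carry_out:
  steps:
    - {"slide": [-2.5,-1,0],"roll": 0}
    - {"slide": [-6,-2,0],"roll": 0}
    - {"slide": [-9.5,-3,0],"roll": 0}
    - {"slide": [-11.5,-3.7,2],"roll": 0}
    - {"slide": [-11.5,-3.7,5],"roll": 0}
    - {"slide": [-11.5,-3.7,8],"roll": 0}
    - {"slide": [-11.5,-3.7,11],"roll": 0}
    - {"slide": [-11.5,-3.7,13.5],"roll": 0}
    - {"slide": [-11.5,-3.7,14.3],"roll": 0}
    - {"slide": [-11.5,-3.7,14.3],"roll": 0}
    - {"slide": [-11.5,-3.7,14.3],"roll": 0}

```text
clock: 1.85
position: [0.6132, -0.1151, 0.1011]
tool_rot: [0.0, 0.707, 0.707, 0.0]
ft_force: [-0.4, -0.2, 0.9]
opening: 0.0009
```

```bash
python3 - <<'E'
from station import manip
import cv2,numpy as np
o=[]
for n,b in(("scene",(240,400,180,300)),("side",(260,420,190,310)),("wrist",None)):
    d=manip.snapshot(n)["pixels"][:,:,::-1]
    o.append(cv2.resize(d,(400,300)) if b is None else cv2.resize(d[b[2]:b[3],b[0]:b[1]],(400,300),interpolation=cv2.INTER_CUBIC))
cv2.imwrite("pics/a1.png",np.vstack([np.hstack(o[:2]),np.hstack([o[2],o[2]*0])]))
E
```

```text
(no output)
```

View pics/a1.png

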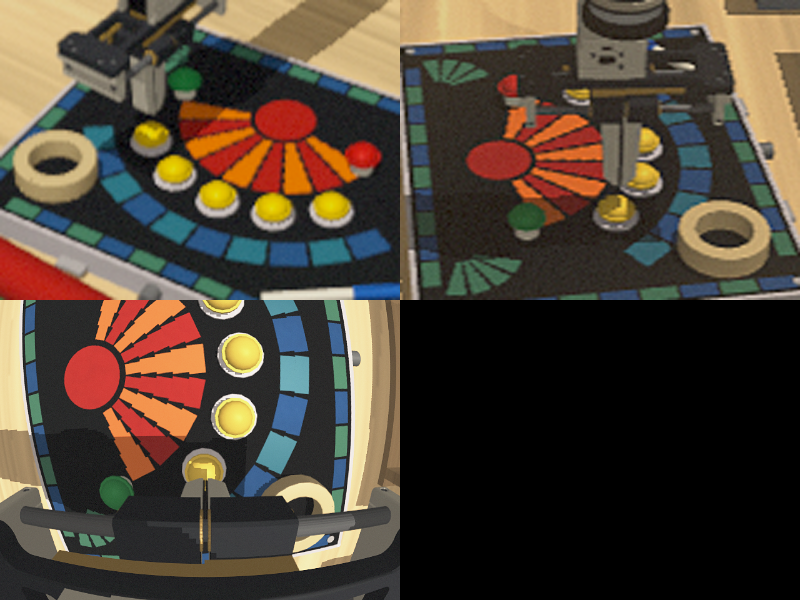

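The fingertips hang over cap 1, seen in all three views: fingers at x≈205 and cap at (205,468) in the wrist panel. I'll press in small steps.

Request:
carry_out:
  steps:
    - {"slide": [0,-0.1,1.0],"roll": 0}
    - {"slide": [0,-0.1,1.8],"roll": 0}
    - {"slide": [0,-0.1,2.0],"roll": 0}
    - {"slide": [0,-0.1,2.2],"roll": 0}
    - {"slide": [0,-0.1,2.4],"roll": 0}
    - {"slide": [0,-0.1,2.5],"roll": 0}
    - {"slide": [0,-0.1,2.6],"roll": 0}
    - {"slide": [0,-0.1,2.6],"roll": 0}

```text
clock: 2.8
position: [0.6123, -0.1152, 0.0759]
tool_rot: [0.001, 0.707, 0.707, 0.0]
ft_force: [-2.1, 0.3, 3.7]
opening: 0.0005
```

Request:
carry_out:
  steps:
    - {"slide": [0,0,0.1],"roll": 0}
    - {"slide": [0,0,0.2],"roll": 0}
    - {"slide": [0,0,0.3],"roll": 0}
    - {"slide": [0,0,0.4],"roll": 0}
    - {"slide": [0,0,0.4],"roll": 0}

```text
clock: 3.3
position: [0.6123, -0.1152, 0.072]
tool_rot: [0.001, 0.707, 0.707, 0.0]
ft_force: [-1.7, 0.4, 4.6]
opening: 0.0002
```

Request:
carry_out:
  steps:
    - {"slide": [0,0,0.05],"roll": 0}
    - {"slide": [0,0,0.1],"roll": 0}
    - {"slide": [0,0,0.1],"roll": 0}
    - {"slide": [0,0,0.1],"roll": 0}

```text
clock: 3.7
position: [0.6124, -0.1152, 0.0719]
tool_rot: [0.001, 0.707, 0.707, 0.0]
ft_force: [-3.0, 0.3, 9.4]
opening: 0.0003
```

Force rose to 9.4 N at z 0.0719, which is the hard stop at the expected height. Cap 1 is home, so on to cap 2.

Request:
carry_out:
  steps:
    - {"slide": [0,0,-1.0],"roll": 0}
    - {"slide": [0,0,-2.0],"roll": 0}
    - {"slide": [2.5,1.4,-2.0],"roll": 0}
    - {"slide": [5.1,2.8,-2.0],"roll": 0}
    - {"slide": [5.1,2.8,-2.0],"roll": 0}
    - {"slide": [5.1,2.8,-1.4],"roll": 0}
    - {"slide": [5.1,2.8,-0.9],"roll": 0}
    - {"slide": [5.1,2.8,-0.7],"roll": 0}
    - {"slide": [5.1,2.8,-0.5],"roll": 0}
    - {"slide": [5.1,2.8,-0.4],"roll": 0}
    - {"slide": [5.1,2.8,-0.3],"roll": 0}

```text
clock: 4.8
position: [0.6398, -0.0656, 0.0753]
tool_rot: [0.001, 0.708, 0.707, -0.001]
ft_force: [-2.2, -1.6, 3.6]
opening: 0.0005
```

Request:
carry_out:
  steps:
    - {"slide": [0,0,0.1],"roll": 0}
    - {"slide": [0,0,0.2],"roll": 0}
    - {"slide": [0,0,0.3],"roll": 0}
    - {"slide": [0,0,0.35],"roll": 0}
    - {"slide": [0,0,0.35],"roll": 0}

```text
clock: 5.3
position: [0.6397, -0.0657, 0.072]
tool_rot: [0.001, 0.707, 0.707, -0.001]
ft_force: [-2.9, -1.9, 5.4]
opening: 0.0005
```

Request:
carry_out:
  steps:
    - {"slide": [0,0,0.05],"roll": 0}
    - {"slide": [0,0,0.1],"roll": 0}
    - {"slide": [0,0,0.1],"roll": 0}
    - {"slide": [0,0,0.1],"roll": 0}

```text
clock: 5.7
position: [0.6398, -0.0657, 0.0719]
tool_rot: [0.001, 0.707, 0.707, -0.001]
ft_force: [-1.8, -0.3, 8.3]
opening: 0.0004
```

Cap 2 stopped at the same height with 8 N. Cap 3 next: world shift +0.6 cm in x and +5.9 cm in y.

Request:
carry_out:
  steps:
    - {"slide": [0,0,-1.0],"roll": 0}
    - {"slide": [0,0,-2.0],"roll": 0}
    - {"slide": [2.9,0.3,-2.0],"roll": 0}
    - {"slide": [5.9,0.6,-2.0],"roll": 0}
    - {"slide": [5.9,0.6,-2.0],"roll": 0}
    - {"slide": [5.9,0.6,-1.4],"roll": 0}
    - {"slide": [5.9,0.6,-0.9],"roll": 0}
    - {"slide": [5.9,0.6,-0.7],"roll": 0}
    - {"slide": [5.9,0.6,-0.5],"roll": 0}
    - {"slide": [5.9,0.6,-0.4],"roll": 0}
    - {"slide": [5.9,0.6,-0.3],"roll": 0}

```text
clock: 6.8
position: [0.6455, -0.0084, 0.0751]
tool_rot: [0.001, 0.708, 0.706, -0.001]
ft_force: [-2.7, -1.4, 3.5]
opening: 0.0007
```

Request:
carry_out:
  steps:
    - {"slide": [0,0,0.1],"roll": 0}
    - {"slide": [0,0,0.2],"roll": 0}
    - {"slide": [0,0,0.3],"roll": 0}
    - {"slide": [0,0,0.4],"roll": 0}
    - {"slide": [0,0,0.45],"roll": 0}
    - {"slide": [0,0,0.45],"roll": 0}
    - {"slide": [0,0,0.45],"roll": 0}

```text
clock: 7.5
position: [0.6455, -0.0085, 0.0718]
tool_rot: [0.001, 0.708, 0.706, -0.001]
ft_force: [-3.6, -1.5, 9.9]
opening: 0.0006
```

Cap 3 is home at 0.0718 with 9.9 N. Cap 4 next: world −1.7 cm in x, +5.6 cm in y.

Request:
carry_out:
  steps:
    - {"slide": [0,0,-1.0],"roll": 0}
    - {"slide": [0,0,-2.0],"roll": 0}
    - {"slide": [2.8,-0.9,-2.0],"roll": 0}
    - {"slide": [5.7,-1.7,-2.0],"roll": 0}
    - {"slide": [5.7,-1.7,-2.0],"roll": 0}
    - {"slide": [5.7,-1.7,-1.4],"roll": 0}
    - {"slide": [5.7,-1.7,-0.9],"roll": 0}
    - {"slide": [5.7,-1.7,-0.7],"roll": 0}
    - {"slide": [5.7,-1.7,-0.5],"roll": 0}
    - {"slide": [5.7,-1.7,-0.4],"roll": 0}
    - {"slide": [5.7,-1.7,-0.3],"roll": 0}

```text
clock: 8.6
position: [0.6287, 0.047, 0.0749]
tool_rot: [0.002, 0.708, 0.706, -0.002]
ft_force: [-1.3, -1.9, 3.7]
opening: 0.0006
```

Request:
carry_out:
  steps:
    - {"slide": [0,0,0.1],"roll": 0}
    - {"slide": [0,0,0.2],"roll": 0}
    - {"slide": [0,0,0.3],"roll": 0}
    - {"slide": [0,0,0.4],"roll": 0}
    - {"slide": [0,0,0.45],"roll": 0}
    - {"slide": [0,0,0.45],"roll": 0}
    - {"slide": [0,0,0.45],"roll": 0}

```text
clock: 9.3
position: [0.6287, 0.0469, 0.0718]
tool_rot: [0.002, 0.708, 0.706, -0.002]
ft_force: [-3.7, -1.9, 11.4]
opening: 0.0004
```

Cap 4 is home at 0.0718 with 11.4 N. Cap 5 next: world −3.75 cm in x, +4.5 cm in y.

Request:
carry_out:
  steps:
    - {"slide": [0,0,-1.0],"roll": 0}
    - {"slide": [0,0,-2.0],"roll": 0}
    - {"slide": [2.3,-1.9,-2.0],"roll": 0}
    - {"slide": [4.6,-3.7,-2.0],"roll": 0}
    - {"slide": [4.6,-3.7,-2.0],"roll": 0}
    - {"slide": [4.6,-3.7,-1.4],"roll": 0}
    - {"slide": [4.6,-3.7,-0.9],"roll": 0}
    - {"slide": [4.6,-3.7,-0.7],"roll": 0}
    - {"slide": [4.6,-3.7,-0.5],"roll": 0}
    - {"slide": [4.6,-3.7,-0.4],"roll": 0}
    - {"slide": [4.6,-3.7,-0.3],"roll": 0}

```text
clock: 10.4
position: [0.5923, 0.0919, 0.075]
tool_rot: [0.003, 0.709, 0.705, -0.002]
ft_force: [-0.8, -1.1, 4.2]
opening: 0.0006
```

Request:
carry_out:
  steps:
    - {"slide": [0,0,0.1],"roll": 0}
    - {"slide": [0,0,0.2],"roll": 0}
    - {"slide": [0,0,0.3],"roll": 0}
    - {"slide": [0,0,0.4],"roll": 0}
    - {"slide": [0,0,0.45],"roll": 0}
    - {"slide": [0,0,0.45],"roll": 0}
    - {"slide": [0,0,0.45],"roll": 0}

```text
clock: 11.1
position: [0.5923, 0.0918, 0.0718]
tool_rot: [0.003, 0.709, 0.706, -0.002]
ft_force: [-3.8, -0.8, 10.2]
opening: 0.0003
```

Cap 5 is home. I'll lift clear and check.

Request:
carry_out:
  steps:
    - {"slide": [0,0,-1.0],"roll": 0}
    - {"slide": [0,0,-4],"roll": 0}
    - {"slide": [0,0,-8],"roll": 0}
    - {"slide": [0,0,-12],"roll": 0}
    - {"slide": [0,0,-16],"roll": 0}
    - {"slide": [-3,0,-17],"roll": 0}
    - {"slide": [-7,0,-17],"roll": 0}
    - {"slide": [-9,0,-17],"roll": 0}
    - {"slide": [-9,0,-17],"roll": 0}
    - {"slide": [-9,0,-17],"roll": 0}

```text
clock: 12.1
position: [0.5918, 0.0042, 0.2423]
tool_rot: [0.002, 0.709, 0.706, -0.001]
ft_force: [0.5, 0.8, 0.5]
opening: 0.0002
```

```bash
python3 - <<'E'
from station import manip
from h import *
o=[]
st=manip.sense();print(st["position"],st["ft_force"])
for n,b in(("wrist",None),("scene",(240,400,180,300)),("side",(260,420,190,310))):
    D=manip.snapshot(n);d=D["pixels"][:,:,::-1]
    if n=="wrist":
        B=blobs(D,(20,130,60),(34,255,255),300,2500)
        ax=ray(n,D,[[D["intrinsics"][0,2]+.01,D["intrinsics"][1,2]]],st)[1][0]
        for c,s in B:
            u=c.round().astype(int);yy,xx=np.mgrid[u[1]-12:u[1]+13,u[0]-12:u[0]+13];q=np.c_[xx.ravel(),yy.ravel()]
            if q.min()<0 or q[:,1].max()>479 or q[:,0].max()>639: continue
            oo,v=ray(n,D,q,st);dz=D["range_z"][q[:,1],q[:,0]];W=oo+v*(dz/(v@ax))[:,None]
            print(c.round(),s[4],"top z",np.percentile(W[:,2],90).round(4),W.mean(0).round(3))
    o.append(cv2.resize(d,(400,300)) if b is None else cv2.resize(d[b[2]:b[3],b[0]:b[1]],(400,300),interpolation=cv2.INTER_CUBIC))
w0=cv2.resize(cv2.imread("pics/wrist0.png"),(400,300))
cv2.imwrite("pics/end.png",np.vstack([np.hstack(o[1:]),np.hstack([o[0],w0])]))
E
```

```text
[0.59177011 0.00415417 0.24225557] [0.49725893 0.80118557 0.51137402]
[326. 131.] 1065 top z 0.0461 [0.59  0.093 0.044]
[366. 178.] 1037 top z 0.0464 [0.626 0.05  0.046]
[383. 235.] 963 top z 0.0462 [ 0.644 -0.004  0.044]
[376. 290.] 843 top z 0.0461 [ 0.639 -0.06   0.043]
[563. 381.] 561 top z 0.3023 [ 0.834 -0.141  0.115]
```

View pics/end.png

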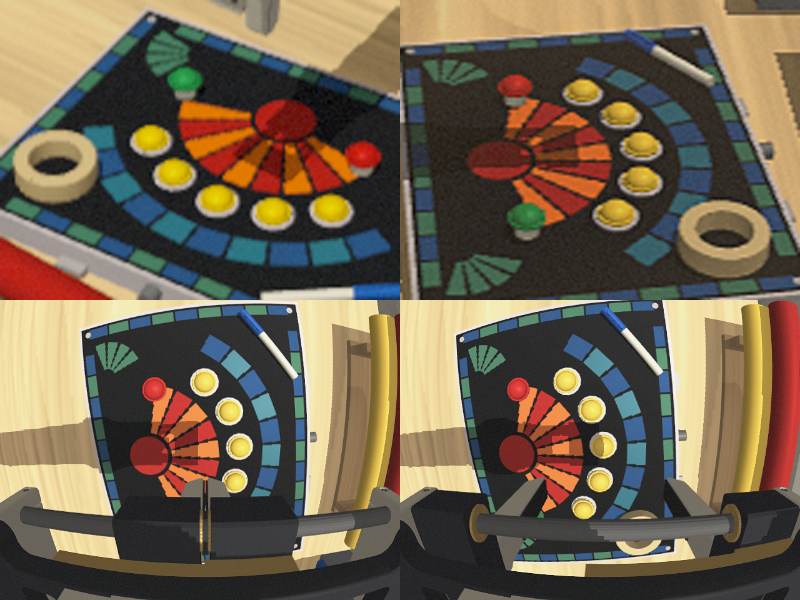

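The scene and side views (top row) show all five domes sitting on their rings, and the spares, tape and pen unmoved. Depth puts the tops of caps 2–5 at 46 mm, with cap 1 hidden from the wrist camera. I'm handing in.

```bash
python3 -c "
from station import manip
print(manip.sign_off())"
```

```text
the job is handed in; nothing more can be done
None
```

I pressed all five caps home in order, from cap 1 to cap 5, with the closed fingertips. I then lifted clear and handed the job in at about 12 s of the 54 s allowed.

- **Press:** each cap slid down at about 4 N. Each then hit a hard stop at a fingertip height of 47 mm, the stated home height. The highest force I read was about 11 N, against the 40 N limit.
- **Final check:** wrist depth put the tops of caps 2–5 at 46 mm, which agrees with home within the 2 mm calibration. The wrist camera could not see cap 1, so its evidence is the hard stop (9.4 N at 47 mm) and the scene and side views.
- **Loose things:** the spares, tape and pen look unmoved in the pictures. I did not measure them after the job or look again at the screwdriver, glue and mug; the arm did not go near those three. The robot was touching nothing at the end.
- **Disagreement:** the first single-view estimates of the cap positions differed by up to about 10 mm, mostly between the side camera and the others. Combining the three views fitted the panel's arc within 0.5 mm, but gave cap heights near 42 mm, lower than expected. I therefore used only the sideways positions from that fit and found the heights by contact.

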